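# Tip a cake carton over onto the roller track

## Task

The closed cake carton stands upright on the grey infeed plate of the roller track, a little short of the blue step where the rollers begin. Slide it up until its foot is square against the step, tip it over the step onto the rollers by pushing high on its labelled side, then roll it along until its lid end is home against the rubber buffer, label up. Leave the tape roll, the timer and the orange sachets where they lie.

Things in the scene. Friction and masses are not known exactly. Their poses are not given: they have to be found in the camera images.
- carton: Closed rigid brown carton, 0.3 to 0.65 kg, 90 (x) by 130 (y) by 180 mm (z); too thick to grip. Origin: centre of its underside as it stands; z points to the lid, x out of the plain broad face towards the step; the face with the blank white label is at x = -45 mm. Starts upright on the plate, 25 to 75 mm short of the step, up to 0.2 rad from square. Tipped over, it lies x down, z along the track.
- carton_mid (a point): Centre of the carton, 90 mm above its origin along its z; axes as the carton's. Pushed high with its foot against the step, the carton tips over the step's round edge, passes its balance at about 0.5 to 0.65 rad of tilt and then falls onto the rollers by itself.
- carton_top (a point): Centre of the carton's lid, 180 mm from its origin along its z; axes as the carton's.
- roller_track: Table-top gravity roller track, fixed to the table: grey infeed plate (200 mm long, top 20 mm above the table), then a blue step, seven free-turning steel rollers (tops at 30 mm, a little drag) and a blue end stop; 200 mm wide, 500 mm long, nothing higher at the sides. Origin: at table height below the middle of the step's face; x points along the track from step to end stop, y left, z up.
- track_stop (a point): Middle of the face of the black rubber buffer on the end stop, 275 mm along the track from the step's face, 58 mm above the table; the buffer is 130 mm wide and spans heights 42 to 74 mm; the blue plate behind it ends at 84 mm. Axes as the track's.
- tape_roll: Roll of cream tape lying flat, 103 mm across, 25 mm high; origin at the centre of its underside. Bystander.
- timer: White kitchen timer, 70 x 66 x 21 mm; origin at the centre of its underside. Bystander.
- sachet: Orange flat sachet, 150 x 98 x 11 mm, the loose one, beyond the track; origin at the centre of its underside. Bystander.
- track_step (a point): Middle of the step's face, at the height of the roller tops, 30 mm above the table. The step is an upright stop across the whole track, 10 mm higher than the infeed plate, with a round top edge of 4 mm radius. After tipping, the carton's foot end sticks out up to 50 mm in front of it, or less if the carton rolls on. Axes as the track's.

How it is judged (in metres and radians):
On the way, in this order (a step that is already met when the one before it is completed fails the run):
1. the carton stands upright with its foot square against the step (x of carton in the frame of roller_track between -0.051 and -0.035 m and angle between carton's own z axis and vertical below 0.15 rad and angle between the x axis of carton and the x axis of roller_track, either way round below 0.12 rad), for 0.2 s.
2. the carton has been tipped over the step and lies on the rollers, label up (angle between carton's own x axis and vertical above 2.97 rad and x of carton_top in the frame of roller_track above 0.08 m and z of carton_mid in the frame of roller_track above 0.065 m), for 0.2 s.
At the end, for the whole second after the job is handed in: The carton lies flat on the rollers, label up (its x axis within 0.17 rad of straight down), its lid within 10 mm of the buffer, its middle within 35 mm of the track's centre line, its length within 0.14 rad of the track's direction, at rest and released (angle between carton's own x axis and vertical above 2.97 rad and z of carton_mid in the frame of roller_track between 0.068 and 0.083 m and x of carton_top in the frame of roller_track between 0.265 and 0.285 m and y of carton_mid in the frame of roller_track between -0.035 and 0.035 m and angle between the z axis of carton and the x axis of roller_track, either way round below 0.14 rad and linear speed of carton below 0.01 m/s and contact force between carton and the arm below 0.1 N and contact force between carton and the fingers below 0.1 N); the robot touches nothing.
It fails at once if tape roll, timer or sachet shifted by more than 30 mm (distance of any of tape_roll, timer, sachet from where it was at the start of the episode above 0.03 m).
It also fails if it takes over 56 s, if anything falls off the work surface, if the arm or the gripper's body presses on something with over 40 N, if the wrist force passes 120 N, or if a joint passes its speed limit or range.

## Robot

A 6-joint arm with a two-finger parallel gripper is mounted at the origin on a cart in front of the work surface, level with it; the furniture and walls round the work are solid. World frame = base frame: x ahead of the robot, y to its left, z up, the work surface at z = 0. Lengths are in mm, angles in rad, forces in N, time in s.
With the tool pointing down it reaches from about 275 to 1000 mm from the base axis. Payload 8.4 kg.
Tool frame: the origin (TCP) lies at the centre of the arm's flange, where the gripper is bolted on; the fingertips stand 173 mm ahead of it and the grasp point (between the pads) lies 155 mm ahead of it; z points along the fingers, y is the direction in which the jaws open and shut (so a half turn about z gives the same grasp; the last joint's range is limited). The gripper opens to 85 mm and grips with 20 to 120 N. Pads are 22 mm wide; open, the fingers measure 114 mm over their backs; the gripper's body (76 mm by 85 mm) begins 54 mm behind the grasp point. The pads swing forward as they close: fully open they stand 13 mm farther back than shut.
Start: joints at [-1.29, 0.353, 1.633, -0, 1.155, -0.002], TCP at [174.402, -600.178, 404.681] pointing down, gripper open.
Joint ranges: [-2.63, 2.63], [-0.92, 2.1], [0.06, 2.66], [-1.3, 4.44], [0, 2.69], [-3.02, 3.02]. Speed limits (rad/s): [2.22, 2.22, 2.79, 3.14, 3.14, 3.14].

## Interface

Orientations are given as [roll, pitch, yaw] about the fixed x, y, z axes, in that order (R = Rz(yaw) Ry(pitch) Rx(roll)).
In Python, from rig import sense, grab_frame, camera_model, sign_off gives the robot as it stands. The module is installed in compiled form; this text tells all that it offers.
- The arm moves only by the tool step_arm, never from a script. Its argument "commands" is a list of rows, each a list of 3 entries, a list of its own where there are three numbers: the shift along the tool's x, y, z in mm, then the turn about the tool's z in rad, then the opening, from 0 (shut) to 1 (fully open). A call has 1 to 20 rows; each row shifts and turns the pose as measured when the row begins, along the tool's axes as they then stand; what a row does not reach is not made up. A row lasts 1/8 s, in which the tool goes at most 62.5 mm and 10.7 degrees, less where a joint would pass 70% of its speed; a pose out of reach is approached as far as the arm can. A call with a gripper value outside its range is refused whole. The fingers move at their own pace and stop on an object; "force" is the grip in N (left out, the last holds). Time passes only in rows, so rows that do not move let the fingers close. It gives the time, the measured TCP pose, the force and the opening at its end, in the units of the state.
- sense(): the state, without advancing time (a new reading comes with each control period).
- grab_frame(name): name is "scene" or "top" or "wrist"; returns the picture (420x560x3 uint8, blue, green, red); there is no depth.
- camera_model(name): a dict with "fx", "fy", "cx", "cy" (pixels), "R" (3x3) and "t" (3): a world point X has camera coordinates R X + t. Camera axes: x right, y down, z forward; pixel columns grow to the right and rows downward; lengths in mm; the calibration is good to about 2 mm. The wrist camera is an equidistant fisheye: a pixel r from the principal point sees the ray r / f radians off the axis. A picture is of the moment at which its call begins: read the wrist's pose just before it. camera_model takes no time and is no camera call; for the wrist camera it gives the pose at the moment of the call.
- sign_off(): hands the job in, once; it reports no verdict.
The state is a dict: "clock": time; "qpos": joint angles; "qvel": joint speeds; "joint_efforts": joint torques, N m; "eef_pos": TCP position; "tcp_rot": TCP orientation; "contact_force": force on the tool from outside, world axes, zero at the start; "wrist_torque": the same for the moment, N m; "opening": opening from 0.0 (shut) to 1.0 (fully open).
Only numpy, scipy, OpenCV 4.12 (cv2) and the standard library are available. Lean on these libraries where they do the work, as an engineer would, in place of code of your own. Each camera call takes 0.05 s, during which the arm holds its last target. There are 200 camera calls.

## Working session

There is one attempt and no reset: what is moved stays moved. The work goes in short steps, Python scripts to look and compute and a tool call to move; the robot and the scene stay as the last step left them, time stands still between calls to the robot, and variables do not carry over. Pictures are saved under pics/ and viewed, about 8 in all and at most 12, crops included, and the job is handed in when it is done.

Besides the shell and the picture viewer there is one more tool, called after ">>>" as name(argument=value, ...) on one line, values as JSON. step_arm: Moves the arm, as the interface text tells. Its arguments: {"type":"object","properties":{"commands":{"type":"array","items":{"type":"array"}},"force":{"type":"number"}},"required":["commands"]}

```bash
mkdir -p pics; python3 - <<'E'
from rig import *
import cv2
s=sense();print(s)
for n in("scene","top"):
    cv2.imwrite(f"pics/{n}0.png",grab_frame(n)); c=camera_model(n);print(n,c)
E
```

```text
{'clock': 0.0, 'qpos': array([-1.29044150e+00,  3.53609675e-01,  1.63417211e+00, -4.79957873e-06,
        1.15520203e+00, -2.39292137e-03]), 'qvel': array([-0.00067189,  0.00082855,  0.00059884,  0.00088682,  0.00155263,
        0.00111192]), 'joint_efforts': array([-4.85191660e-03, -6.05256557e+01, -3.42064083e+01, -4.47228012e-04,
        9.34349519e-03, -8.51683831e-05]), 'eef_pos': array([ 174.30482541, -599.93587993,  403.96929756]), 'tcp_rot': array([-3.14020149e+00,  1.05937572e-06,  2.82749689e-01]), 'contact_force': array([-0.35027263,  0.15634592, -0.44392831]), 'wrist_torque': array([-0.04886076, -0.01280809,  0.004088  ]), 'opening': 1.0001053334887064}
scene {'fx': 385.44988601002177, 'fy': 385.44988601002177, 'cx': 279.10323630473187, 'cy': 205.92716835659047, 'R': array([[-7.52224400e-01, -6.58907011e-01, -5.68636758e-05],
       [-2.84996704e-01,  3.25437033e-01, -9.01591713e-01],
       [ 5.94083606e-01, -6.78183079e-01, -4.32588003e-01]]), 't': array([375.10900287, 301.23578798, 893.32281993])}
top {'fx': 464.8047857680748, 'fy': 464.8047857680748, 'cx': 278.8685707614697, 'cy': 201.99472611674403, 'R': array([[ 0.01227545, -0.9999161 , -0.00413483],
       [-0.99834204, -0.01202336, -0.05629043],
       [ 0.056236  ,  0.00481896, -0.99840587]]), 't': array([ -10.85931052,  524.87116292, 1558.9696037 ])}
```

View pics/scene0.png

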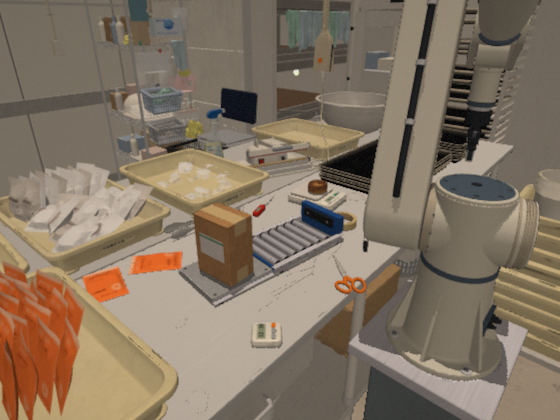

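View pics/top0.png

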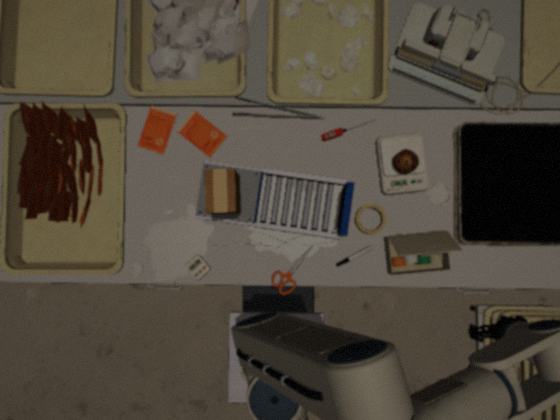

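The top view shows the carton at about (221,190), the step near x=258, the blue end stop near x=347, and the tape at (370,218). The track runs roughly along world -y. I'll enlarge it for precise corners.

```bash
python3 - <<'E'
import cv2
a=cv2.imread("pics/top0.png")[150:250,190:360]
a=cv2.convertScaleAbs(a,alpha=1.4)
cv2.imwrite("pics/crop0.png",cv2.resize(a,(782,460),interpolation=cv2.INTER_CUBIC))
E
```

```text
(no output)
```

View pics/crop0.png

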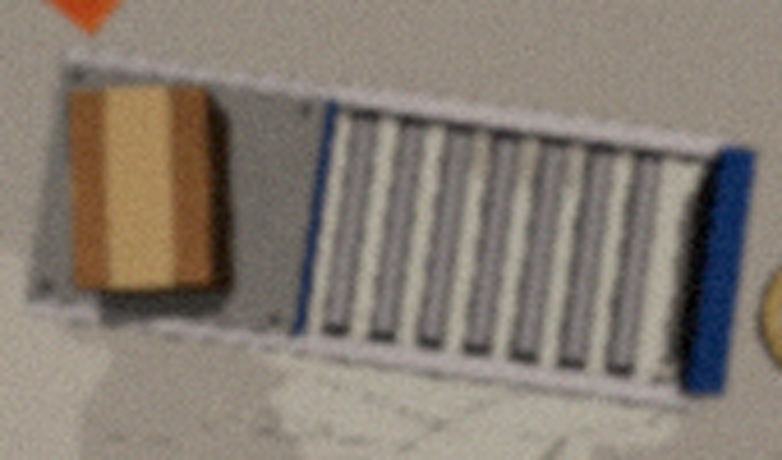

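The crop (4.6x) shows the step edge from (333,102) to (300,332). The lid corners are at (68,90), (207,86), (213,288) and (76,290), and the end stop's back top edge runs from (754,150) to (722,393).

```bash
cat > h.py <<'E'
import numpy as np, cv2
from rig import *
def bp(n,uv,z):
    c=camera_model(n);R,t=np.array(c["R"]),np.array(c["t"])
    C=-R.T@t; d=R.T@np.array([(uv[0]-c["cx"])/c["fx"],(uv[1]-c["cy"])/c["fy"],1])
    return C+d*(z-C[2])/d[2]
def proj(n,X):
    c=camera_model(n);p=np.array(c["R"])@X+c["t"]
    return np.array([c["fx"]*p[0]/p[2]+c["cx"],c["fy"]*p[1]/p[2]+c["cy"]])
E
python3 - <<'E'
from h import *
def cr(u,v): return ((u+.5)/4.6+190-.5,(v+.5)/4.6+150-.5)
def P(u,v,z): return bp("top",cr(u,v),z)[:2]
a,b=P(333,102,30),P(300,332,30);print("step",a,b,(a+b)/2,np.linalg.norm(a-b))
d=a-b;print("yaw from step",np.arctan2(-d[0],d[1])+0, np.arctan2(d[1],d[0])-np.pi/2)
e,f=P(754,150,84),P(722,393,84);m=(e+f)/2;print("stop back",e,f,m);v=m-(a+b)/2;print(np.linalg.norm(v),np.arctan2(v[1],v[0]))
v=P(750,148,30);
# plate left end corners z=20
print("plate end",P(72,55,20),P(30,300,20))
q=[P(68,90,200),P(207,86,200),P(213,288,200),P(76,290,200)]
print("lid",q,np.mean(q,0));
for i,j in((0,1),(3,2),(0,3),(1,2)):
    w=q[j]-q[i];print(np.linalg.norm(w),np.arctan2(w[1],w[0]))
for n,z,u,v in(("tape",25,370,218),("timer",21,199,267),("sachet",11,204,133)):print(n,bp("top",(u,v),z))
E
```

```text
step [625.26397489  53.47267506] [456.83414943  75.06829611] [541.04906216  64.27048559] 169.80864805229976
yaw from step -1.698317880910137 -1.6983178809101367
stop back [ 588.19862044 -246.04828639] [ 417.05570907 -224.2063735 ] [ 502.62716476 -235.12732994]
301.8531002732992 -1.69842931305498
plate end [659.06118813 246.9471293 ] [477.9803682  273.91993753]
lid [array([610.4693781 , 219.29956664]), array([614.1580065, 128.6462386]), array([482.43581824, 122.42828915]), array([480.0588501 , 211.32599321])] [546.78051324 170.4250219 ]
90.72834102285304 -1.530129372453085
88.9294763513041 -1.5440644561639318
130.65406111814957 -3.080526574311979
131.86886582725242 -3.094422642380161
tape [ 474.2983597  -310.86620523   25.        ]
timer [303.40425767 260.22636645  21.        ]
sachet [758.74202298 254.84365744  11.        ]
```

>>> step_arm(commands=[[[0,0,-20],0.137,1],[[0,0,-20],0.137,1],[[0,0,-20],0.137,1],[[16,-55,0],0,1],[[16,-55,0],0,1],[[16,-55,0],0,1],[[16,-55,0],0,1],[[16,-55,0],0,1],[[16,-55,0],0,1],[[16,-55,0],0,1],[[16,-55,0],0,1],[[16,-55,0],0,1],[[16,-55,0],0,1],[[16,-55,0],0,1],[[16,-55,0],0,1],[[16,-55,0],0,1],[[16,-55,0],0,1],[[16,-55,0],0,1],[[16,-55,0],0,1],[[0,0,0],0,1]], force=120)

```text
clock: 2.6
eef_pos: [561.7, 262.4, 464.4]
tcp_rot: [-3.137, 0.001, -0.145]
contact_force: [-0.2, -0.9, 0.5]
opening: 0.999
```

```bash
cat >> h.py <<'E'
O=np.array([541.05,64.27]);ps=-1.698
def tr(p):
    d=np.array(p[:2])-O;c,s=np.cos(ps),np.sin(ps);return np.array([c*d[0]+s*d[1],-s*d[0]+c*d[1]]).round(1)
def st():
    s=sense();print("t",round(s["clock"],2),"track",tr(s["eef_pos"]),"z",s["eef_pos"][2].round(1),"yaw",s["tcp_rot"].round(3),"F",s["contact_force"].round(1),"q",s["qpos"].round(2),"op",round(s["opening"],2))
E
python3 -c "from h import *;st()"
```

```text
t 2.6 track [-199.2   -4.6] z 464.4 yaw [-3.137e+00  1.000e-03 -1.450e-01] F [-0.2 -0.9  0.5] q [0.43 0.3  1.58 0.   1.27 2.15] op 1.0
```

>>> step_arm(commands=[[[-3,-38,0],-0.018,1],[[0,0,55],0,1],[[0,0,55],0,1],[[0,0,55],0,1],[[0,0,55],0,1],[[0,0,30],0,1],[[0,0,10],0,1],[[0,0,0],0,1]])

```text
clock: 3.6
eef_pos: [562.8, 297.4, 198.0]
tcp_rot: [-3.14, 0.002, -0.127]
contact_force: [-0.4, -0.4, 0.4]
opening: 1.001
```

```bash
python3 - <<'E'
from h import *
st();cv2.imwrite("pics/s1.png",cv2.resize(grab_frame("scene")[170:320,150:350],(800,600),interpolation=cv2.INTER_CUBIC))
E
```

```text
t 3.6 track [-234.   -8.] z 198.0 yaw [-3.14e+00  2.00e-03 -1.27e-01] F [-0.4 -0.4  0.4] q [0.48 0.62 1.74 0.   0.79 2.18] op 1.0
```

View pics/s1.png

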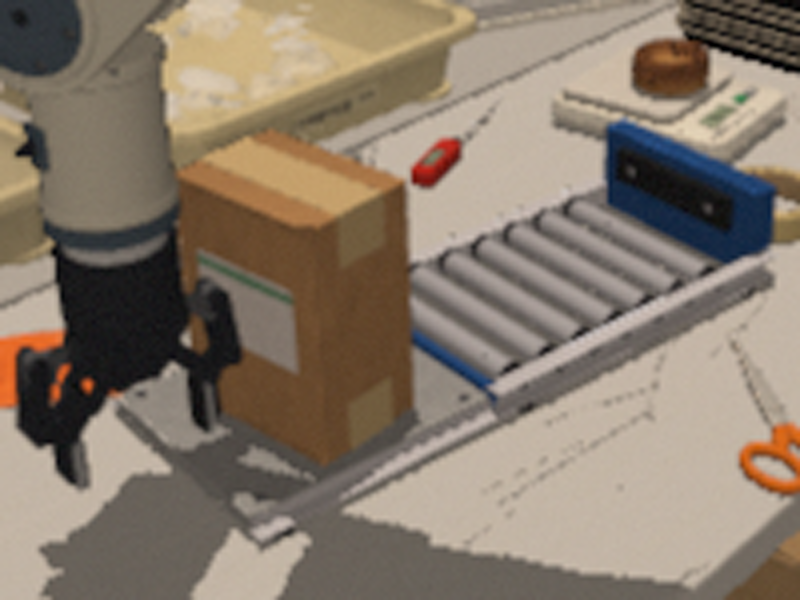

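The gripper stands behind the label face with its leading finger knuckle about 25 mm short of it, and the carton is still standing. Next I slide it.

>>> step_arm(commands=[[[-1,15,0],0,1],[[-1,10,0],0,1],[[0,8,0],0,1],[[0,8,0],0,1],[[0,8,0],0,1],[[0,8,0],0,1],[[0,8,0],0,1],[[0,0,0],0,1]])

```text
clock: 4.65
eef_pos: [554.2, 229.9, 203.2]
tcp_rot: [-3.134, -0.007, -0.128]
contact_force: [-0.1, 2.4, -0.0]
opening: 0.994
```

```bash
python3 - <<'E'
from h import *
st();a=cv2.convertScaleAbs(grab_frame("top")[150:250,190:360],alpha=1.4);b=grab_frame("scene")[190:300,170:357]
cv2.imwrite("pics/s2.png",np.vstack([cv2.resize(a,(510,300),interpolation=cv2.INTER_CUBIC),cv2.resize(b,(510,300),interpolation=cv2.INTER_CUBIC)]))
E
```

```text
t 4.65 track [-165.9   -8. ] z 203.2 yaw [-3.134 -0.007 -0.128] F [-0.1  2.4 -0. ] q [0.39 0.56 1.83 0.01 0.74 2.08] op 0.99
```

View pics/s2.png

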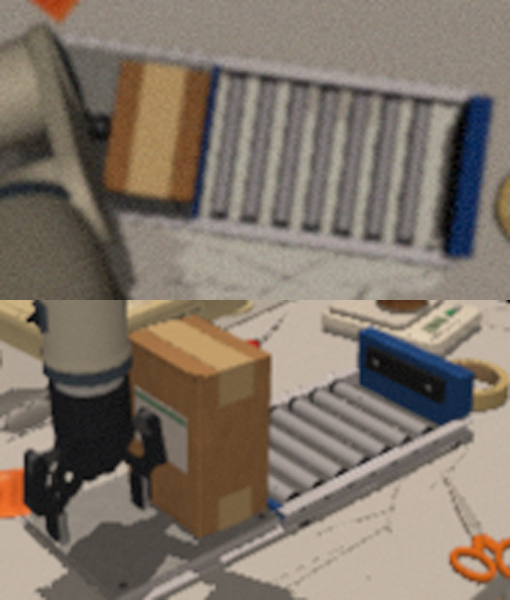

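The top view shows the lid at (120,62), (213,70), (192,203), (105,193), nearly parallel to the step. The carton is upright.

```bash
python3 - <<'E'
from h import *
q=[tr(bp("top",((u+.5)/3+189.5,(v+.5)/3+149.5),200)) for u,v in((120,62),(213,70),(192,203),(105,193))]
print(q,np.mean(q,0)); w=q[0]-q[3];print(np.arctan2(-w[0],w[1]));w=q[1]-q[2];print(np.arctan2(-w[0],w[1]))
E
```

```text
[array([-86.9,  56.2]), array([ 6.3, 61.2]), array([  4.4, -73.3]), array([-82.7, -75.4])] [-39.725  -7.825]
0.031904064485022435
-0.01412545450030707
```

>>> step_arm(commands=[[[0,3,0],0,1],[[0,3,0],0,1],[[0,3,0],0,1],[[0,2,0],0,1]])

```text
clock: 5.25
eef_pos: [554.9, 223.1, 205.5]
tcp_rot: [-3.127, -0.013, -0.127]
contact_force: [0.3, 6.6, 2.9]
opening: 0.998
```

Force is rising, so the foot is against the step. I'll back off so it stands freely, check it, and raise the tool for tipping.

>>> step_arm(commands=[[[0,-8,0],0,1],[[0,-10,0],0,1],[[0,0,0],0,1],[[0,0,0],0,1],[[0,0,-50],0,1],[[0,0,-50],0,1],[[0,0,0],0,1]])

```text
clock: 6.12
eef_pos: [555.0, 240.4, 306.3]
tcp_rot: [-3.131, -0.008, -0.126]
contact_force: [0.2, -0.3, -0.7]
opening: 1.001
```

```bash
python3 - <<'E'
from h import *
st();a=cv2.convertScaleAbs(grab_frame("top")[150:250,190:360],alpha=1.4);b=grab_frame("scene")[190:300,170:357]
cv2.imwrite("pics/s3.png",np.vstack([cv2.resize(a,(510,300),interpolation=cv2.INTER_CUBIC),cv2.resize(b,(510,300),interpolation=cv2.INTER_CUBIC)]))
E
```

```text
t 6.12 track [-176.5   -8.5] z 306.3 yaw [-3.131 -0.008 -0.126] F [ 0.2 -0.3 -0.7] q [0.4  0.43 1.77 0.01 0.94 2.1 ] op 1.0
```

View pics/s3.png

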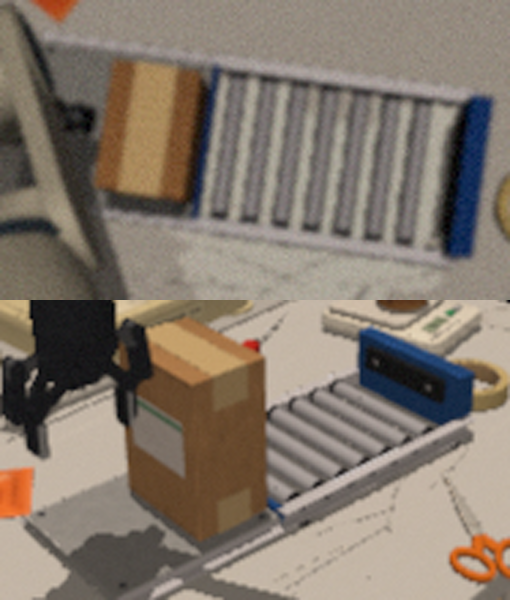

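The carton stands upright against or within a couple of mm of the step, lid corners about (110,60), (205,66), (188,200), (98,190), and the finger knuckle is near the top of the label face. First I push gently, with a pause at slight load, then tip.

>>> step_arm(commands=[[[0,12,0],0,1],[[0,8,0],0,1],[[0,4,0],0,1],[[0,3,0],0,1],[[0,3,0],0,1],[[0,2,0],0,1],[[0,0,0],0,1],[[0,0,0],0,1]])

```text
clock: 7.22
eef_pos: [548.4, 205.4, 298.6]
tcp_rot: [-3.136, 0.002, -0.126]
contact_force: [-0.1, 1.3, -0.5]
opening: 0.998
```

```bash
python3 - <<'E'
from h import *
st();a=cv2.convertScaleAbs(grab_frame("top")[150:250,190:360],alpha=1.4);b=grab_frame("scene")[190:300,170:357]
cv2.imwrite("pics/s4.png",np.vstack([cv2.resize(a,(510,300),interpolation=cv2.INTER_CUBIC),cv2.resize(b,(510,300),interpolation=cv2.INTER_CUBIC)]))
E
```

```text
t 7.22 track [-140.9  -10.6] z 298.6 yaw [-3.136e+00  2.000e-03 -1.260e-01] F [-0.1  1.3 -0.5] q [0.35 0.41 1.81 0.01 0.92 2.05] op 1.0
```

View pics/s4.png

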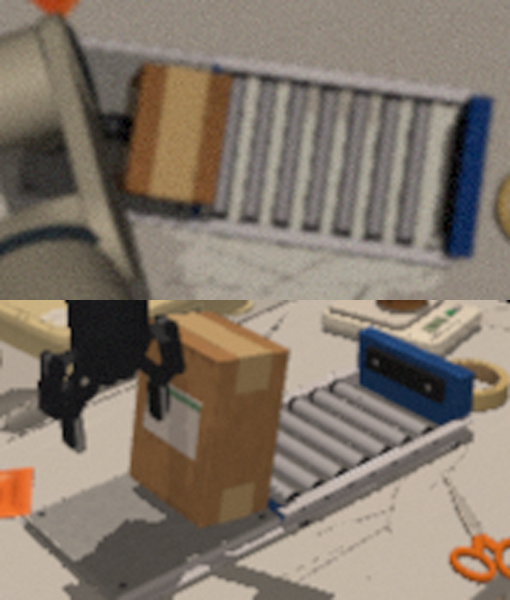

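The carton is square and tilting over the step by about 0.1 rad, so I'll continue the tip.

>>> step_arm(commands=[[[0,8,-1],0,1],[[0,8,0],0,1],[[0,8,0],0,1],[[0,8,0],0,1],[[0,8,0],0,1],[[0,8,0],0,1],[[0,0,0],0,1]])

```text
clock: 8.2
eef_pos: [541.7, 153.7, 299.4]
tcp_rot: [-3.137, 0.002, -0.127]
contact_force: [-0.6, -1.1, 0.6]
opening: 0.997
```

```bash
python3 - <<'E'
from h import *
st();a=cv2.convertScaleAbs(grab_frame("top")[150:250,190:360],alpha=1.4);b=grab_frame("scene")[190:300,170:357]
cv2.imwrite("pics/s5.png",np.vstack([cv2.resize(a,(510,300),interpolation=cv2.INTER_CUBIC),cv2.resize(b,(510,300),interpolation=cv2.INTER_CUBIC)]))
E
```

```text
t 8.2 track [-88.8 -10.7] z 299.4 yaw [-3.137e+00  2.000e-03 -1.270e-01] F [-0.6 -1.1  0.6] q [0.27 0.38 1.86 0.01 0.9  1.97] op 1.0
```

View pics/s5.png

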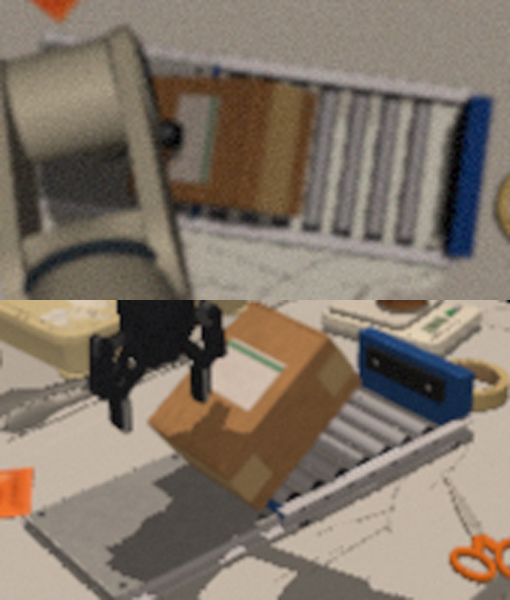

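The carton is past balance and falling onto the rollers. I'll let it settle and withdraw.

>>> step_arm(commands=[[[0,0,0],0,1],[[0,0,0],0,1],[[0,0,0],0,1],[[0,-25,0],0,1],[[0,-30,0],0,1],[[0,0,0],0,1],[[0,0,0],0,1],[[0,0,0],0,1]])

```text
clock: 9.3
eef_pos: [548.7, 209.9, 299.4]
tcp_rot: [-3.137, 0.002, -0.126]
contact_force: [0.2, 0.2, 1.5]
opening: 1.002
```

```bash
python3 - <<'E'
from h import *
st();a=cv2.convertScaleAbs(grab_frame("top")[150:250,190:360],alpha=1.4);b=grab_frame("scene")[190:300,170:357]
cv2.imwrite("pics/s6.png",np.vstack([cv2.resize(a,(510,300),interpolation=cv2.INTER_CUBIC),cv2.resize(b,(510,300),interpolation=cv2.INTER_CUBIC)]))
E
```

```text
t 9.3 track [-145.4  -10.9] z 299.4 yaw [-3.137e+00  2.000e-03 -1.260e-01] F [0.2 0.2 1.5] q [0.36 0.41 1.8  0.01 0.92 2.05] op 1.0
```

View pics/s6.png

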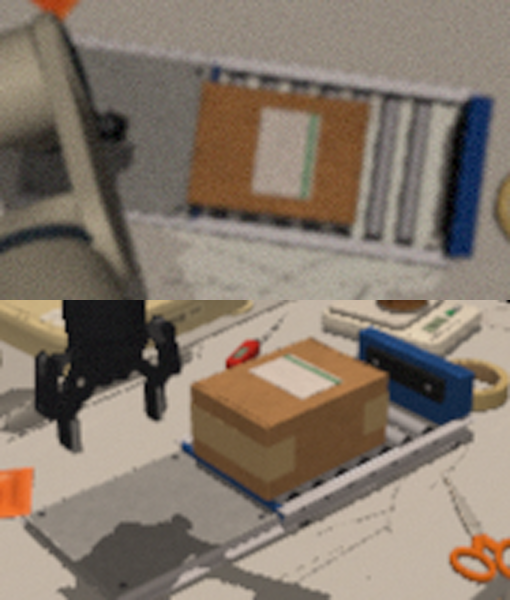

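The carton lies label up on the rollers, with its top face corners at about (206,82), (370,102), (356,225), (190,208) in the crop.

```bash
python3 - <<'E'
from h import *
q=[tr(bp("top",((u+.5)/3+189.5,(v+.5)/3+149.5),120)) for u,v in((206,82),(370,102),(356,225),(190,208))]
print(q,np.mean(q,0)); 
for i,j in((0,1),(3,2)):
    w=q[j]-q[i];print(np.linalg.norm(w),np.arctan2(w[1],w[0]))
E
```

```text
[array([-4. , 56.5]), array([170.4,  59.5]), array([173.3, -71. ]), array([ -1.8, -77.6])] [84.475 -8.15 ]
174.4258008437972 0.01720013847133865
175.22434191629887 0.03767491163189856
```

>>> step_arm(commands=[[[2,0,42],0,1],[[0,0,42],0,1],[[0,30,0],0,1],[[0,30,0],0,1],[[0,12,0],0,1],[[0,8,0],0,1],[[0,7,0],0,1],[[0,7,0],0,1],[[0,7,0],0,1],[[0,7,0],0,1],[[0,7,0],0,1],[[0,7,0],0,1],[[0,5,0],0,1],[[0,5,0],0,1],[[0,5,0],0,1]])

```text
clock: 11.28
eef_pos: [533.9, 68.6, 213.6]
tcp_rot: [-3.134, -0.001, -0.128]
contact_force: [-0.5, 2.0, 0.2]
opening: 1.001
```

```bash
python3 - <<'E'
from h import *
st();a=cv2.convertScaleAbs(grab_frame("top")[150:250,190:360],alpha=1.4);b=grab_frame("scene")[190:300,170:357]
cv2.imwrite("pics/s7.png",np.vstack([cv2.resize(a,(510,300),interpolation=cv2.INTER_CUBIC),cv2.resize(b,(510,300),interpolation=cv2.INTER_CUBIC)]))
E
```

```text
t 11.28 track [-3.4 -7.6] z 213.6 yaw [-3.134e+00 -1.000e-03 -1.280e-01] F [-0.5  2.   0.2] q [0.12 0.48 1.96 0.01 0.7  1.81] op 1.0
```

View pics/s7.png

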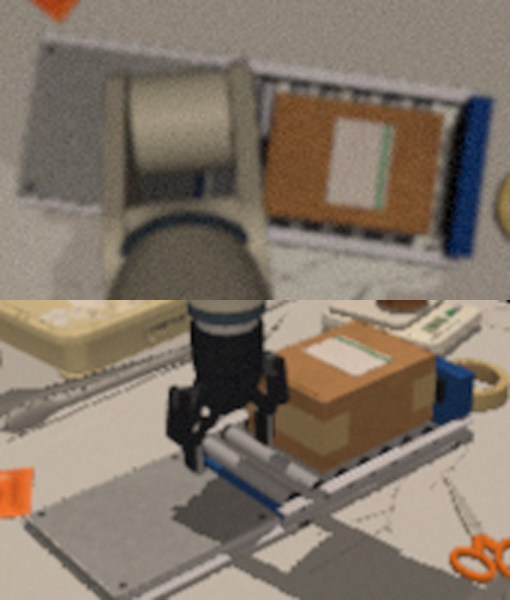

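The lid edge is now at about (445,110) to (432,237), roughly 20 mm short of the buffer and aligned. I'll creep on until the force rises.

>>> step_arm(commands=[[[0,4,0],0,1],[[0,4,0],0,1],[[0,4,0],0,1],[[0,3,0],0,1],[[0,0,0],0,1]])

```text
clock: 12.0
eef_pos: [531.9, 52.5, 213.5]
tcp_rot: [-3.135, -0.002, -0.128]
contact_force: [-0.8, 0.5, -0.7]
opening: 1.003
```

>>> step_arm(commands=[[[0,3,0],0,1],[[0,3,0],0,1],[[0,3,0],0,1],[[0,0,0],0,1]])

```text
clock: 12.5
eef_pos: [533.3, 48.5, 215.1]
tcp_rot: [-3.124, -0.008, -0.131]
contact_force: [0.1, -0.1, 1.1]
opening: 1.003
```

```bash
python3 - <<'E'
from h import *
st();a=cv2.convertScaleAbs(grab_frame("top")[150:250,190:360],alpha=1.4)
cv2.imwrite("pics/s8.png",cv2.resize(a,(782,460),interpolation=cv2.INTER_CUBIC))
E
```

```text
t 12.5 track [16.6 -5.7] z 215.1 yaw [-3.124 -0.008 -0.131] F [ 0.1 -0.1  1.1] q [0.08 0.47 1.97 0.02 0.69 1.77] op 1.0
```

View pics/s8.png

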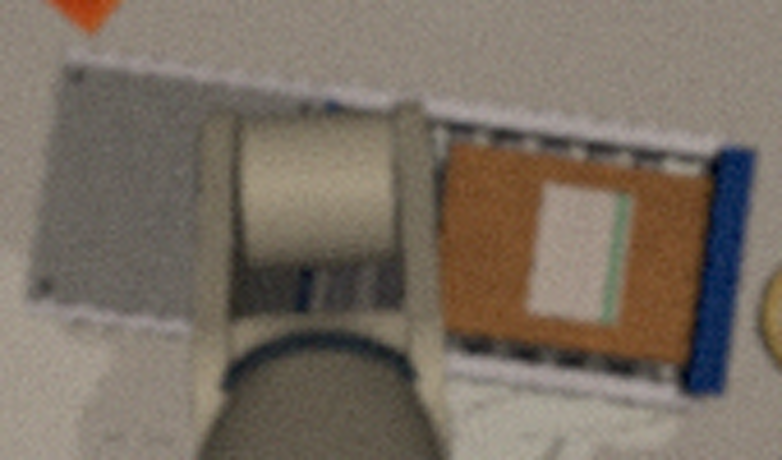

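The carton nearly touches the end stop: the lid edge runs from (716,180) to (692,363). The last push met resistance (9 mm commanded, about 4 made). I'll measure, then continue.

```bash
python3 - <<'E'
from h import *
for u,v in((716,180),(692,363),(450,143)): print(tr(bp("top",((u+.5)/4.6+189.5,(v+.5)/4.6+149.5),120)))
# front-top edge of the blue plate (z 84) and label
for u,v in((724,148),(688,392)): print("plate",tr(bp("top",((u+.5)/4.6+189.5,(v+.5)/4.6+149.5),84)))
E
```

```text
[273.6  57.7]
[273.8 -69.1]
[89.  57.6]
plate [280.7  84.6]
plate [278.2 -89. ]
```

The lid measures about 274 mm along the track, which is home. I'll retreat along the track, then lift clear.

>>> step_arm(commands=[[[0,-3,0],0,1],[[0,-5,0],0,1],[[0,-15,0],0,1],[[0,-30,0],0,1],[[0,-40,-20],0,1],[[0,-50,-30],0,1],[[0,-50,-40],0,1],[[0,-50,-40],0,1],[[0,0,0],0,1],[[0,0,0],0,1],[[0,0,0],0,1]])

```text
clock: 13.92
eef_pos: [562.5, 294.0, 346.8]
tcp_rot: [-3.127, -0.004, -0.132]
contact_force: [0.4, 0.3, -0.6]
opening: 1.002
```

```bash
python3 - <<'E'
from h import *
st();a=cv2.convertScaleAbs(grab_frame("top")[150:250,190:360],alpha=1.4)
cv2.imwrite("pics/s9.png",cv2.resize(a,(782,460),interpolation=cv2.INTER_CUBIC))
E
```

```text
t 13.93 track [-230.6   -7.8] z 346.8 yaw [-3.127 -0.004 -0.132] F [ 0.4  0.3 -0.6] q [0.48 0.42 1.67 0.01 1.04 2.17] op 1.0
```

View pics/s9.png

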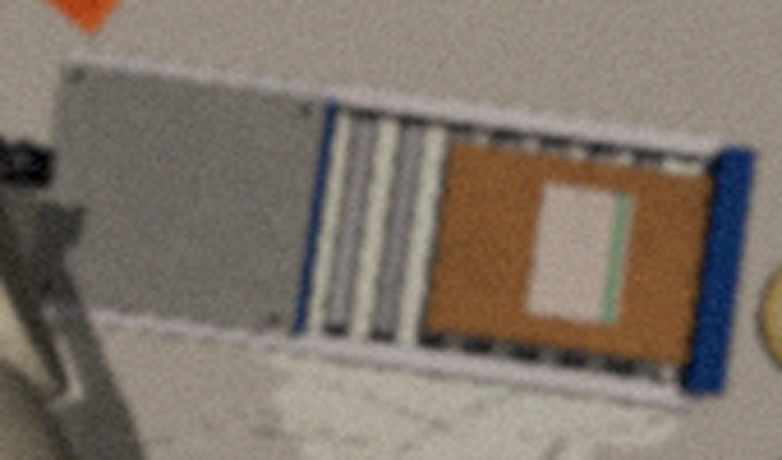

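The carton lies label up, lid edge (716,179) to (690,362), unchanged after release and clear of the arm. I'll hand it in.

```bash
python3 - <<'E'
from h import *
q=[tr(bp("top",((u+.5)/4.6+189.5,(v+.5)/4.6+149.5),120)) for u,v in((446,143),(716,179),(690,362),(428,332))]
m=np.mean(q,0);print(q,m);w=q[1]+q[2]-q[0]-q[3];print(np.arctan2(w[1],w[0]))
if 172<m[0]<198 and abs(m[1])<25: print(sign_off())
E
```

```text
[array([86.2, 57.2]), array([273.5,  58.4]), array([272.3, -68.6]), array([ 92. , -73.2])] [181.    -6.55]
0.0157767104909316
the job is handed in; nothing more can be done
None
```

I slid the carton square against the step, tipped it over onto the rollers, rolled it to the buffer label up, backed the arm clear and handed the job in after about 14 s. `sign_off()` gave no verdict, so the outcome rests on my own measurements.

- **Final pose from the last top picture:**
  - The lid was about 273 mm along the track, inside the 265–285 mm limits.
  - The middle was about 6.5 mm off the centre line, and the length within about 0.02 rad of the track.
  - The carton did not move when the arm withdrew, and the contact force read as sensor noise.
- **Disagreement:** The picture gives the carton about 184 mm of length instead of 180. Working from the measured middle puts the lid nearer 271 mm, still within the limits.
- **First step:** I did not measure the foot's gap to the step directly. The lid centre put the carton at about -40 mm while pressed and about -47 mm when released. Both are inside the -51 to -35 mm range, with an uncertainty of 2–3 mm.
- **Bystanders:** The arm stayed clear of the tape roll, timer and sachets, but I did not re-measure where they lie.

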